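# Set the speed trimmer of an ash-vacuum controller

### The arm

A 6-joint arm with a two-finger parallel gripper is mounted at the origin on the work surface. World frame = base frame: x ahead of the robot, y to its left, z up, the work surface at z = 0. Lengths are in m, angles in degrees, forces in N, time in s.
With the tool pointing down it reaches from about 0.3 to 0.875 m from the base axis. Payload 4.2 kg.
Tool frame: the origin (TCP) lies at the very end of the fingers, on their centre line; the grasp point (between the pads) lies r.grip_depth behind it (r.grip_depth is the distance from the TCP to the grasp point, in m); z points along the fingers, y is the line along which they close (so a half turn about z gives the same grasp; the last joint's range is limited). The gripper opens to 85 mm and grips with 20 to 120 N. Pads are 22 mm wide; open, the fingers measure 114 mm over their backs; the gripper's body (76 mm by 85 mm) begins 54 mm behind the grasp point. The pads swing forward as they close: fully open they stand 13 mm farther back than shut.
Start: joints at [67.093, 18.312, 89.639, -0, 72.044, -1.146], TCP at [0.213, 0.534, 0.231] pointing down, gripper open.
Joint ranges: [-177.97, 177.97], [-48.28, 115.42], [12.27, 149.76], [-77.06, 257.06], [2.81, 150.46], [-146.56, 146.56]. Speed limits (degrees/s): [147.25, 147.25, 180, 180, 180, 180].

### API

Orientations are given as a 3x3 rotation matrix whose columns are the frame's x, y, z axes.
In Python, from workcell import r, optics gives the robot as it stands.
- The arm moves only by the tool arm_command, never from a script. Its arguments are lists of equal length, an entry for each row: "delta_pos": the shift along the world's x, y, z as a fraction of full scale, a list of three; "turn": the turn, a rotation vector about the world's x, y, z as a fraction of full scale, a list of three. In form: {"delta_pos": [[x, y, z], ...], "turn": [[wx, wy, wz], ...]}. A call has 1 to 8 rows; each row shifts and turns the commanded pose from where the row before left it; what a row does not reach is not made up. Full scale, the value 1, is 20 mm for a shift and 0.08 rad for a turn. A row lasts 1/10 s, in which the tool goes at most 50 mm and 8.59 degrees, less where a joint would pass 70% of its speed; a pose out of reach is approached as far as the arm can. A call with a number of a shift or a turn outside -1 to 1 is refused whole. A call with a gripper value outside its range is refused whole. "claw" is the opening, from -1 (shut) to 1 (fully open), set as the call begins (left out, the last holds). The fingers move at their own pace and stop on an object; "force" is the grip in N (left out, the last holds). Time passes only in rows, so rows that do not move let the fingers close. It gives the time, the measured TCP pose, the force, the opening and the grip force at its end, in the units of the state.
- r.observe(): the state, without advancing time (a new reading comes with each control period).
- optics.grab_frame(name): name is "side" or "top"; returns the picture (400x640x3 uint8, red, green, blue); there is no depth.
- optics.camera_info(name): a dict with "K" (3x3 intrinsics, pixels), "k1" (the pictures are not rectified: a ray, as slopes to the right and down, at radius r is drawn at 1 + k1 r^2 times it, then the intrinsics apply), "rvec" (rotation vector, rad) and "tvec" (3), from world to camera coordinates, as OpenCV has them. Camera axes: x right, y down, z forward; pixel columns grow to the right and rows downward; lengths in m; the calibration is good to about 2 mm. A picture is of the moment at which its call begins. camera_info takes no time and is no camera call.
- r.finish_job(): hands the job in; it is judged then, once.
The state is a dict: "t": time; "joint_pos": joint angles; "qd": joint speeds; "tau": joint torques, N m; "ee_pos": TCP position; "tcp_rot": TCP orientation; "ft_force": force on the tool from outside, world axes, zero at the start; "moment": the same for the moment, N m; "opening": opening from 0.0 (shut) to 1.0 (fully open); "finger_force": force on a finger pad.
Only numpy, scipy, OpenCV 4.12 (cv2) and the standard library are available. Lean on these libraries where they do the work, as an engineer would, in place of code of your own. Each camera call takes 0.05 s, during which the arm holds its last target. There are 200 camera calls.

### The job

Take the plastic tuning tool from its wooden stand, put its blade into the slot of the brass trimmer screw on the opened controller and, pressing only lightly, turn the screw with it until the black pointer lines up with the steel index tab. Leave the index tab where it is, do not touch the dial with the gripper, and stand the tool back in its holder, fully home.

Things in the scene. Friction and masses are not known exactly. Their poses are not given: they have to be found in the camera images.
- tuner_grip (a point): Handle centre of the loose white plastic tuning tool (152 mm, about 80 g), upright in the stand. From the bottom: blade 16 x 3.5 mm, 12 mm long; shaft 16 mm diameter; flange 38 mm diameter from 72 to 80 mm; square handle 26 x 26 mm from 80 to 152 mm. This point is on the axis 117 mm above the blade's end. z up along the tool; x along the blade's 16 mm width; handle flats face x and y.
- tuner_tip (a point): Middle of the end of the tool's blade, 117 mm below the handle centre, same axes.
- stand: Fixed wooden block 75 x 75 x 85 mm holding the tool; origin under its centre, z up. In the middle of its top is a round upright hole, 23 mm diameter, 80 mm deep. Fully home, the tool's flange rests on the block's top and the blade's end is 13 mm above the bench; the tool turns freely in it.
- controller: Fixed grey plastic box 190 x 170 mm, 65 mm high, cover off; origin under its centre, z up. A fixed aluminium dial plate 136 mm in diameter and 3 mm thick lies on the middle of its top, with the trimmer in its centre.
- pointer: Turning part of the trimmer. Origin on its upright axis, on the dial plate, 68 mm above the bench; z up, x along the black needle (hub disc 48 mm diameter, needle 5 mm high reaching 49 mm out). Stiff even friction about 0.1 N m, stays where left; turns 0.4 rad or more past every start and goal. At the start the index tab is 0.7 to 2.7 rad anticlockwise of it, seen from above.
- screw_top (a point): Centre of the top of the round brass screw head (43 mm diameter, 14 mm above the dial plate), on the axis; axes are the needle's. Central slot 21 x 7.5 mm, 9 mm deep, closed ends. The centred blade enters within 14 degrees, either way round. Needle and screw turn together, but the slot's direction relative to the needle differs each time and is not reported: feel or look for it.
- pointer_tip (a point): Tip of the black needle, 49 mm from the turning axis, 4 mm above the dial plate.
- index_tip (a point): Where the needle's tip must come: 49 mm from the axis, 4 mm above the dial plate, just inside the inner corner of the dark steel index tab (about 17 mm long, 10 mm wide, 12 mm high). The tab stands on a steel ring round the dial, outside the needle's reach, held by friction.
There are look-alikes about, which are no part of the job. Of the things that look like the part that bears tuner_grip, the largest one is meant. Of the things that look like the stand, the middle-sized one is meant.

How it is judged:
By the outcome, as a careful person would: the job done as asked, in the order asked, and still so for the second after the job is handed in, with the robot touching nothing.
It also fails if it takes over 72 s, if anything falls off the work surface, if the arm or the gripper's body presses on something with over 40 N, if the wrist force passes 120 N, or if a joint passes its speed limit or range.

## Working session

There is one attempt and no reset: what is moved stays moved. The work goes in short steps, Python scripts to look and compute and a tool call to move; the robot and the scene stay as the last step left them, time stands still between calls to the robot, and variables do not carry over. Pictures are saved under pics/ and viewed, at most 10 in all, crops included, and the job is handed in when it is done.

Besides the shell and the picture viewer there is one more tool, called after ">>>" in YAML: its name, and indented under it one key for each argument. arm_command: Moves the arm, as the interface text tells. Its arguments: {"type":"object","properties":{"delta_pos":{"type":"array"},"turn":{"type":"array"},"claw":{"type":"number"},"force":{"type":"number"}},"required":["delta_pos","turn"]}

```bash
ls; mkdir -p pics; cat > h.py <<'E'
import numpy as np, cv2
from workcell import r, optics
def ray(cam,uv):
    c=optics.camera_info(cam);K=np.array(c["K"],float);k1=c["k1"]
    p=cv2.undistortPoints(np.array(uv,float).reshape(-1,1,2),K,np.array([k1,0,0,0,0.]))[:,0]
    R=cv2.Rodrigues(np.array(c["rvec"],float))[0];t=np.array(c["tvec"],float).ravel()
    return -R.T@t,(R.T@np.c_[p,np.ones(len(p))].T).T
def onz(cam,uv,z):
    o,d=ray(cam,uv);return o+d*((z-o[2])/d[:,2])[:,None]
def proj(cam,P):
    c=optics.camera_info(cam)
    return cv2.projectPoints(np.array(P,float).reshape(-1,1,3),np.array(c["rvec"],float),np.array(c["tvec"],float),np.array(c["K"],float),np.array([c["k1"],0,0,0,0.]))[0][:,0]
def snap(cam,name):
    f=optics.grab_frame(cam);cv2.imwrite(f"pics/{name}.png",f[:,:,::-1]);return f
E
python3 - <<'E'
from h import *
a=snap("top","t0");b=snap("side","s0")
for c in("top","side"):print(c,ray(c,[[320,200]]),optics.camera_info(c)["K"])
print(r.observe(),r.grip_depth)
E
```

```text
pics
top (array([0.32111841, 0.0761175 , 1.2421904 ]), array([[ 0.15871151,  0.02178924, -0.9871639 ]])) [[493.93528785   0.         324.66203397]
 [  0.         493.93528785 204.06079054]
 [  0.           0.           1.        ]]
side (array([ 0.08928774, -0.65788586,  0.64671909]), array([[ 0.40519483,  0.72979863, -0.55069367]])) [[440.59864511   0.         317.35540111]
 [  0.         440.59864511 201.78372335]
 [  0.           0.           1.        ]]
{'t': 0.1, 'joint_pos': array([ 6.70915950e+01,  1.83482972e+01,  8.97006087e+01,  2.84237891e-03,
        7.20439039e+01, -1.14552186e+00]), 'qd': array([-0.06912101, -0.0930247 , -0.1123119 , -0.11385241,  0.01381649,
        0.04097456]), 'tau': array([ 2.00679504e-03, -4.16413593e+01, -2.34706217e+01,  2.21586838e-04,
        4.77157038e-03,  5.55938144e-06]), 'ee_pos': array([0.21300363, 0.53362582, 0.23055505]), 'tcp_rot': array([[-9.28720497e-01,  3.70779967e-01, -6.74005656e-04],
       [ 3.70780571e-01,  9.28719331e-01, -1.47370518e-03],
       [ 7.95417239e-05, -1.61856841e-03, -9.99998687e-01]]), 'ft_force': array([-0.0367154 ,  0.61749575, -0.61659226]), 'moment': array([-0.0523712 , -0.01940562, -0.07051236]), 'finger_force': 0.0, 'opening': 1.0019676241153157} 0.0187
```

View pics/t0.png

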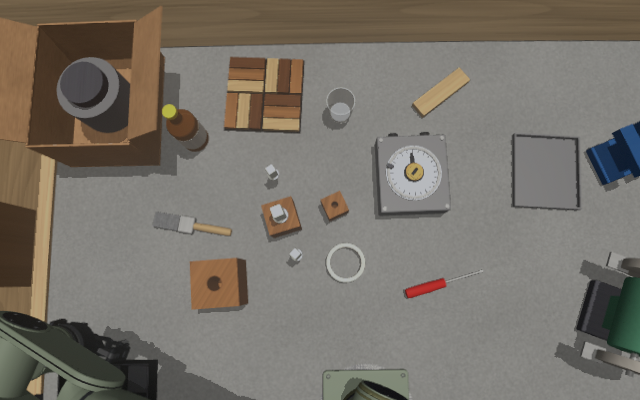

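View pics/s0.png

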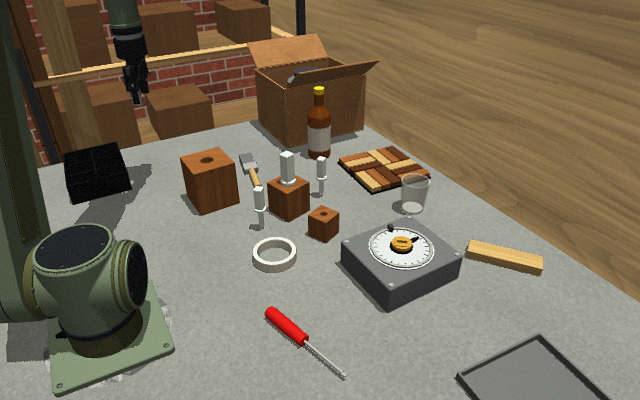

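Top view: there are three white tools, at (279,213) standing in a block, (272,173) and (295,256). There are three blocks, at (217,284) large, (281,216) middle and (335,206) small. I choose the tool at (279,213), which is the largest, in the middle-sized block. The trimmer is at (414,172). I'll check both in one crop.

```bash
python3 - <<'E'
from h import *
f=cv2.imread("pics/t0.png");g=cv2.imread("pics/s0.png")
a=cv2.resize(f[190:240,255:305],(400,400),interpolation=cv2.INTER_CUBIC)
b=cv2.resize(f[132:212,374:454],(400,400),interpolation=cv2.INTER_CUBIC)
cv2.imwrite("pics/c0.png",np.hstack([a,b]))
hsv=cv2.cvtColor(f,cv2.COLOR_BGR2HSV)
def blob(m,roi,name,zs):
    x0,y0,x1,y1=roi;mm=np.zeros_like(m);mm[y0:y1,x0:x1]=m[y0:y1,x0:x1]
    n,l,s,c=cv2.connectedComponentsWithStats(mm)
    i=1+np.argmax(s[1:,4]);k=(l==i).astype(np.uint8)
    ct=max(cv2.findContours(k,0,2)[0],key=cv2.contourArea)
    print(name,s[i],c[i],cv2.minAreaRect(ct),[onz("top",[c[i]],z)[0].round(4) for z in zs]);return ct
blob(cv2.inRange(hsv,(0,0,150),(180,60,255)),(265,195,295,230),"tool",[.152+.013])
blob(cv2.inRange(hsv,(0,70,40),(25,255,255)),(255,190,305,240),"stand",[.085,0.04])
blob(cv2.inRange(hsv,(15,110,80),(35,255,255)),(395,150,435,195),"brass",[.082])
blob(cv2.inRange(hsv,(0,0,170),(180,80,255)),(380,140,445,205),"dial",[.068])
E
```

```text
tool [270 204  13  14 129] [276.10852713 210.43410853] ((276.1379089355469, 210.34481811523438), (11.513110160827637, 11.141719818115234), 68.19859313964844) [array([0.4725, 0.197 , 0.165 ])]
stand [261 196  40  41 848] [281.33608491 217.48113208] ((280.6459655761719, 216.72433471679688), (34.40804672241211, 32.7170524597168), 72.89727020263672) [array([0.4668, 0.1936, 0.085 ]), array([0.4724, 0.1982, 0.04  ])]
brass [406 163  17  17 209] [413.82296651 171.30143541] ((414.0, 171.0), (16.0, 16.0), 90.0) [array([ 0.5738, -0.1242,  0.082 ])]
dial [ 386  148   55   51 1502] [413.15712383 174.07190413] ((413.1880798339844, 173.2064208984375), (55.266578674316406, 47.029273986816406), 16.699243545532227) [array([ 0.57  , -0.1247,  0.068 ])]
```

View pics/c0.png

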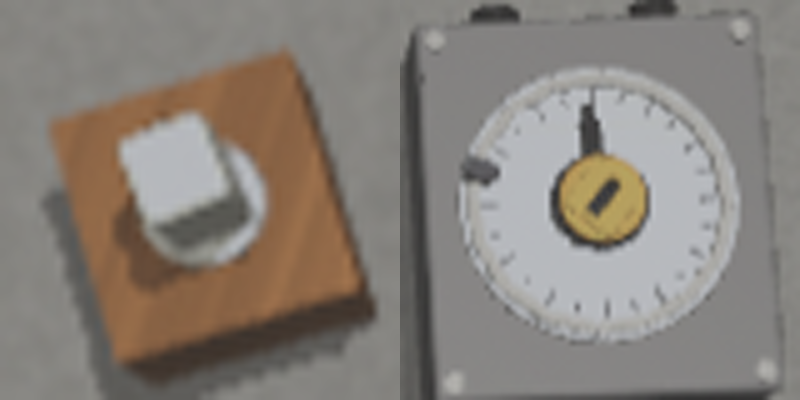

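Crop: the handle top is at about crop (176,168), inside a wood block with the flange visible, so the choice holds. The controller needle points up to (592,95), the tab is at (480,170) to its left, which is anticlockwise, and the slot runs from (588,215) to (617,182).

```bash
python3 - <<'E'
from h import *
f=cv2.imread("pics/t0.png");g=cv2.imread("pics/s0.png")
def P(c,z,o,s): return onz("top",[((u+.5)/s-.5+o[0],(v+.5)/s-.5+o[1]) for u,v in c],z)
ang=lambda d:np.degrees(np.arctan2(d[1],d[0]))
h=P([(118,148),(203,110),(235,190),(152,222)],.165,(255,190),8)
print("handle",h.mean(0),[ (ang(h[(i+1)%4]-h[i]).round(1),np.linalg.norm(h[(i+1)%4]-h[i]).round(4)) for i in range(4)])
s=P([(50,125),(288,48),(367,290),(118,362)],.085,(255,190),8)
print("stand",s.mean(0),[ (ang(s[(i+1)%4]-s[i]).round(1),np.linalg.norm(s[(i+1)%4]-s[i]).round(4)) for i in range(4)])
o=(374,132)
c=P([(203,200)],.082,o,5)[0]; 
b=P([(20,28),(355,15),(378,385),(37,395)],.065,o,5);print("box",b.mean(0),[np.linalg.norm(b[(i+1)%4]-b[i]).round(4) for i in range(4)])
d=P([(59+4,200),(339,200),(200,66),(203,343)],.070,o,5);print("dial",d)
print("c",c)
n=P([(192,95)],.072,o,5)[0];print("needle",ang(n-c),np.linalg.norm((n-c)[:2]))
t=P([(60,155),(95,162),(98,185),(65,180)],.082,o,5)
for q in t:print("tab",q,ang(q-c),np.linalg.norm((q-c)[:2]))
# slot dark pixels
G=cv2.cvtColor(cv2.resize(f[132:212,374:454],None,fx=10,fy=10,interpolation=cv2.INTER_CUBIC),cv2.COLOR_BGR2GRAY)
m=(G<95).astype(np.uint8);k=np.zeros_like(m);cv2.circle(k,(406,400),70,1,-1)
ct=max(cv2.findContours(m*k,0,2)[0],key=cv2.contourArea);R=cv2.minAreaRect(ct);bx=cv2.boxPoints(R)
q=P(bx,.082,o,10);print("slot",R,q.mean(0),[(ang(q[(i+1)%4]-q[i]).round(1),np.linalg.norm(q[(i+1)%4]-q[i]).round(4)) for i in range(4)])
# side: handle top projection check, brass
print(proj("side",[[*h.mean(0)[:2],.165],[*c[:2],.082],[*n[:2],.072]]))
hsv=cv2.cvtColor(g,cv2.COLOR_BGR2HSV)
M=cv2.inRange(hsv,(10,110,80),(35,255,255));M[:225]=0;M[255:]=0;M[:,:380]=0;M[:,430:]=0
ys,xs=np.nonzero(M);print("side brass",xs.mean(),ys.mean(),xs.min(),xs.max(),ys.min(),ys.max())
cr=np.hstack([cv2.resize(g[215:285,350:450],(600,420),interpolation=cv2.INTER_CUBIC),cv2.resize(g[145:215,275:305],(180,420),interpolation=cv2.INTER_CUBIC)])
cv2.imwrite("pics/c1.png",cr)
E
```

```text
handle [0.47239515 0.19574792 0.165     ] [(np.float64(-66.5), np.float64(0.0257)), (np.float64(-158.5), np.float64(0.0241)), (np.float64(110.4), np.float64(0.0244)), (np.float64(24.5), np.float64(0.0228))]
stand [0.47208209 0.19613443 0.085     ] [(np.float64(-72.7), np.float64(0.0742)), (np.float64(-162.4), np.float64(0.0762)), (np.float64(105.4), np.float64(0.0762)), (np.float64(16.1), np.float64(0.0737))]
box [ 0.57504125 -0.12533038  0.065     ] [np.float64(0.1654), np.float64(0.1843), np.float64(0.1643), np.float64(0.1824)]
dial [[ 0.57670937 -0.05925898  0.07      ]
 [ 0.57462244 -0.19311377  0.07      ]
 [ 0.64260115 -0.12848599  0.07      ]
 [ 0.5054984  -0.12419586  0.07      ]]
c [ 0.57303297 -0.1250266   0.082     ]
needle 1.4829357660779943 0.05453163206635387
tab [ 0.59623335 -0.0571658   0.082     ] 71.12536817436371 0.07171712762077401
tab [ 0.59251553 -0.07387556  0.082     ] 69.14901438970189 0.05473572986423165
tab [ 0.58118278 -0.07491619  0.082     ] 80.76245986123655 0.050768824222035075
tab [ 0.58389101 -0.05915894  0.082     ] 80.63918847705325 0.06675661752598115
slot ((408.388427734375, 392.14495849609375), (27.01018714904785, 78.1649169921875), 37.5685920715332) [ 0.57508188 -0.12557232  0.082     ] [(np.float64(-38.8), np.float64(0.0193)), (np.float64(-129.7), np.float64(0.0065)), (np.float64(141.2), np.float64(0.0193)), (np.float64(50.4), np.float64(0.0064))]
[[286.29009824 153.22753362]
 [400.75951468 241.58528175]
 [420.4636814  236.87743651]]
side brass 401.4625 243.125 391 411 236 250
```

View pics/c1.png

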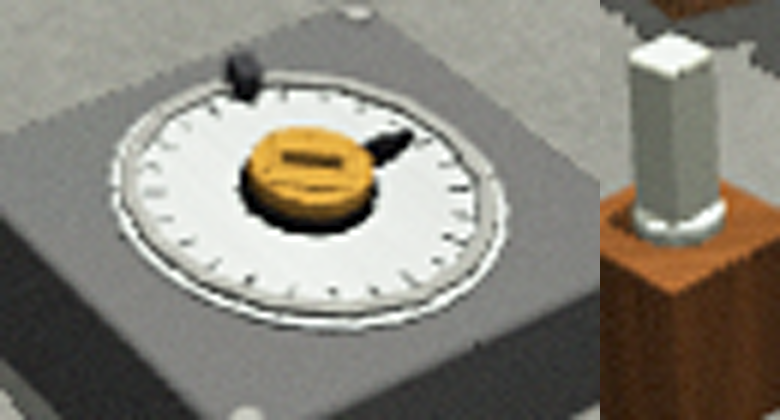

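c1: the tab's lower, inner end is pointed at about (243,100). The needle is at (400,145), the slot is in the brass head, and the tool stands in the block. Measured sizes fit (stand 75 mm, dial about 136 mm). Moving above the tool.

>>> arm_command:
  delta_pos:
    - [0.72, -0.94, 0]
    - [0.72, -0.94, 0]
    - [0.72, -0.94, 0]
    - [0.72, -0.94, 0]
    - [0.72, -0.94, 0]
    - [0.72, -0.94, 0]
    - [0.72, -0.94, 0]
    - [0.72, -0.94, 0]
  turn:
    - [0, 0, -1]
    - [0, 0, -1]
    - [0, 0, -1]
    - [0, 0, -1]
    - [0, 0, -1]
    - [0, 0, -1]
    - [0, 0, -1]
    - [0, 0, -1]
  claw: 0.15
  force: 40

```text
t: 0.9
ee_pos: [0.3287, 0.3826, 0.231]
tcp_rot: [[-0.521, 0.854, -0.0], [0.854, 0.521, -0.001], [-0.0, -0.001, -1.0]]
ft_force: [0.5, 0.6, 0.2]
opening: 0.574
finger_force: 0.0
```

>>> arm_command:
  delta_pos:
    - [0.72, -0.94, 0]
    - [0.72, -0.94, 0]
    - [0.72, -0.94, 0]
    - [0.72, -0.94, 0]
    - [0.72, -0.94, 0]
    - [0.72, -0.94, 0]
    - [0.72, -0.94, 0]
    - [0.72, -0.94, 0]
  turn:
    - [0, 0, -1]
    - [0, 0, -0.98]
    - [0, 0, 0]
    - [0, 0, 0]
    - [0, 0, 0]
    - [0, 0, 0]
    - [0, 0, 0]
    - [0, 0, 0]

```text
t: 1.7
ee_pos: [0.4438, 0.2323, 0.231]
tcp_rot: [[-0.383, 0.924, -0.001], [0.924, 0.383, -0.0], [-0.0, -0.001, -1.0]]
ft_force: [-0.6, -0.1, 0.1]
opening: 0.573
finger_force: 0.0
```

>>> arm_command:
  delta_pos:
    - [0.72, -0.94, 0]
    - [0.72, -0.94, 0]
    - [0, 0, 0]
    - [0, 0, 0]
  turn:
    - [0, 0, 0]
    - [0, 0, 0]
    - [0, 0, 0]
    - [0, 0, 0]

```text
t: 2.1
ee_pos: [0.4721, 0.1955, 0.2309]
tcp_rot: [[-0.381, 0.924, -0.001], [0.924, 0.381, 0.0], [0.001, -0.001, -1.0]]
ft_force: [1.0, 0.9, 0.5]
opening: 0.577
finger_force: 0.0
```

```bash
python3 - <<'E'
from h import *
f=cv2.imread("pics/t0.png");g=cv2.imread("pics/s0.png")
c=np.array([.574,-.1253])
for cam,im,roi in(("top",f,(384,158,396,174)),("side",g,(384,221,397,234))):
    x0,y0,x1,y1=roi;print(cam);print(cv2.cvtColor(im,cv2.COLOR_BGR2GRAY)[y0:y1,x0:x1])
    for z in(.071,.083):
        print(z);C=[(x0,y0),(x1-1,y0),(x1-1,y1-1),(x0,y1-1)]
        for p in onz(cam,C,z):print(p[:2].round(4))
    a=np.radians(np.arange(60,90,5));
    for z in(.072,.084):print(z,"49mm",proj(cam,np.c_[c[0]+.049*np.cos(a),c[1]+.049*np.sin(a),0*a+z]).round(1).tolist())
    # needle tip
    a=np.radians([-4,0,4]);print("needle",proj(cam,np.c_[c[0]+.049*np.cos(a),c[1]+.049*np.sin(a),0*a+.072]).round(1).tolist())
print(cv2.cvtColor(f,cv2.COLOR_BGR2GRAY)[144:166,406:420])
E
```

```text
top
[[131 131 131 131 131 136 180 173 169 162 159 183]
 [131 131 131 131 133 161 176 169 169 162 169 183]
 [131 132 131 132 147 173 171 169 163 180 184 185]
 [132 132 132 134 170 163 168 172 166 168 175 184]
 [132 132 132 130 166 162 169 176 184 158 157 174]
 [132 131 132 112 117 126 151 157 177 184 170 169]
 [132 132 117 102  91  92 104 105 147 169 183 184]
 [131 132  98  96  92  92  91  93  98 123 182 185]
 [131 132 108  75  85  93  94  91  91  83 181 184]
 [132 132 106  72  70  84  83  81  88 117 181 184]
 [132 133 148 115 127 128  88  73 139 168 183 184]
 [132 132 180 152 168 172 153 145 182 184 184 185]
 [132 125 181 159 170 175 184 185 184 184 184 185]
 [132 114 180 152 170 176 184 184 185 185 185 184]
 [133 115 180 149 168 173 168 167 167 175 184 184]
 [132 117 180 149 168 171 158 157 157 169 184 184]]
0.071
[ 0.6104 -0.0549]
[ 0.6099 -0.0817]
[ 0.5727 -0.0803]
[ 0.5731 -0.0537]
0.083
[ 0.6074 -0.0536]
[ 0.607 -0.08 ]
[ 0.5701 -0.0787]
[ 0.5705 -0.0524]
0.072 49mm [[395.7, 162.5], [395.0, 164.0], [394.3, 165.6], [393.9, 167.3], [393.6, 169.0], [393.4, 170.7]]
0.084 49mm [[396.
[... 1894 characters left out ...]
4 184 183  92  64  91 184 185 184 184 184 184 184]
 [185 184 184 184 101  66  69 164 185 185 185 184 184 184]
 [184 184 185 170  79  69  64  73 184 184 184 185 184 184]
 [184 184 184 153  63  65  64  72 176 184 184 184 184 184]
 [184 184 184 184  73  64  64  68 150 185 185 185 185 185]
 [184 185 185 184  79  64  64  66 129 185 184 185 184 184]
 [185 185 185 184  87  64  64  67 129 185 184 184 184 184]
 [185 185 185 185  93  65  65  66 120 185 185 185 185 185]
 [185 184 185 185 100  63  80  94 106 168 172 181 185 185]
 [184 185 167 162 102 111 126 139 130 133 145 169 177 181]
 [184 168 106 111 136 154 155 158 151 156 156 156 158 169]
 [164 113 116 150 156 153 157 158 158 159 159 159 158 155]]
```

Arrived over the tool. Lowering and gripping.

>>> arm_command:
  delta_pos:
    - [0, 0, -1]
    - [0, 0, -1]
    - [0, 0, -1]
    - [0, 0, -1]
    - [0, 0, -1]
    - [0, 0, -0.9]
    - [0, 0, 0]
    - [0, 0, 0]
  turn:
    - [0, 0, 0]
    - [0, 0, 0]
    - [0, 0, 0]
    - [0, 0, 0]
    - [0, 0, 0]
    - [0, 0, 0]
    - [0, 0, 0]
    - [0, 0, 0]

```text
t: 2.9
ee_pos: [0.472, 0.1963, 0.1136]
tcp_rot: [[-0.384, 0.924, -0.0], [0.924, 0.384, 0.0], [0.0, -0.0, -1.0]]
ft_force: [0.6, 0.8, 0.8]
opening: 0.57
finger_force: 0.0
```

>>> arm_command:
  delta_pos:
    - [0, 0, 0]
    - [0, 0, 0]
    - [0, 0, 0]
    - [0, 0, 0]
    - [0, 0, 0]
    - [0, 0, 0]
  turn:
    - [0, 0, 0]
    - [0, 0, 0]
    - [0, 0, 0]
    - [0, 0, 0]
    - [0, 0, 0]
    - [0, 0, 0]
  claw: -1
  force: 40

```text
t: 3.5
ee_pos: [0.4731, 0.1961, 0.1145]
tcp_rot: [[-0.382, 0.924, 0.002], [0.924, 0.382, 0.001], [0.001, 0.003, -1.0]]
ft_force: [-1.4, 1.1, 5.9]
opening: 0.301
finger_force: 40.7
```

>>> arm_command:
  delta_pos:
    - [0, 0, 0.5]
    - [0, 0, 1]
    - [0, 0, 1]
    - [0, 0, 1]
    - [0, 0, 1]
    - [0, 0, 1]
    - [0, 0, 1]
    - [0, 0, 0.5]
  turn:
    - [0, 0, 0]
    - [0, 0, 0]
    - [0, 0, 0]
    - [0, 0, 0]
    - [0, 0, 0]
    - [0, 0, 0]
    - [0, 0, 0]
    - [0, 0, 0]

```text
t: 4.3
ee_pos: [0.4728, 0.1956, 0.2553]
tcp_rot: [[-0.382, 0.924, 0.003], [0.924, 0.382, 0.001], [-0.0, 0.003, -1.0]]
ft_force: [0.0, -0.2, -0.7]
opening: 0.298
finger_force: 39.8
```

```bash
python3 - <<'E'
from h import *
g=snap("side","s1");p=r.observe()["ee_pos"];print(p)
q=proj("side",[[p[0],p[1],p[2]-.1015]])[0];print(q)
x,y=q.round().astype(int)
cv2.imwrite("pics/c2.png",cv2.resize(g[y-60:y+15,x-40:x+40,::-1],(640,600),interpolation=cv2.INTER_CUBIC))
E
```

```text
[0.47326582 0.19584231 0.25613639]
[286.79913922 157.00349134]
```

View pics/c2.png

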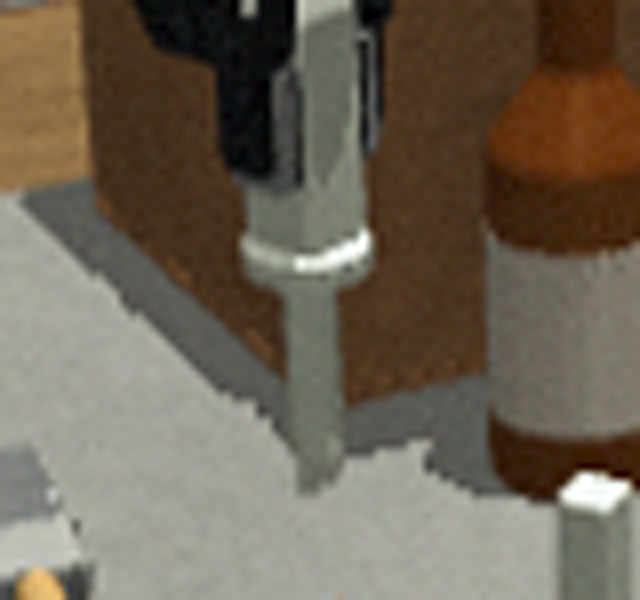

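The blade's lowest point, at about (305,488), is left of centre and its edge rises to the right at (340,462). That means it lies along the gripper's y axis. Carrying it over the screw and turning it to the slot (−39°).

>>> arm_command:
  delta_pos:
    - [0.3, -0.945, 0]
    - [0.3, -0.945, 0]
    - [0.3, -0.945, 0]
    - [0.3, -0.945, 0]
    - [0.3, -0.945, 0]
    - [0.3, -0.945, 0]
    - [0.3, -0.945, 0]
    - [0.3, -0.945, 0]
  turn:
    - [0, 0, -0.79]
    - [0, 0, -0.79]
    - [0, 0, -0.79]
    - [0, 0, -0.79]
    - [0, 0, -0.79]
    - [0, 0, -0.79]
    - [0, 0, -0.79]
    - [0, 0, -0.79]

```text
t: 5.15
ee_pos: [0.5199, 0.0435, 0.2523]
tcp_rot: [[0.115, 0.993, -0.002], [0.993, -0.115, -0.0], [-0.0, -0.002, -1.0]]
ft_force: [-0.8, -0.1, -1.5]
opening: 0.302
finger_force: 39.8
```

>>> arm_command:
  delta_pos:
    - [0.3, -0.945, 0]
    - [0.3, -0.945, 0]
    - [0.3, -0.945, 0]
    - [0.3, -0.945, 0]
    - [0.3, -0.945, 0]
    - [0.3, -0.945, 0]
    - [0.3, -0.945, 0]
    - [0.3, -0.945, 0]
  turn:
    - [0, 0, -0.79]
    - [0, 0, -0.79]
    - [0, 0, -0.79]
    - [0, 0, -0.79]
    - [0, 0, -0.79]
    - [0, 0, -0.79]
    - [0, 0, -0.79]
    - [0, 0, -0.79]

```text
t: 5.95
ee_pos: [0.5679, -0.1075, 0.2522]
tcp_rot: [[0.582, 0.813, -0.002], [0.813, -0.582, 0.0], [-0.001, -0.002, -1.0]]
ft_force: [0.8, 0.5, -0.6]
opening: 0.296
finger_force: 39.8
```

>>> arm_command:
  delta_pos:
    - [0.3, -0.945, -1]
    - [0, 0, -1]
    - [0, 0, -1]
    - [0, 0, 0]
    - [0, 0, 0]
  turn:
    - [0, 0, -0.79]
    - [0, 0, 0]
    - [0, 0, 0]
    - [0, 0, 0]
    - [0, 0, 0]

```text
t: 6.45
ee_pos: [0.5741, -0.1256, 0.1929]
tcp_rot: [[0.63, 0.776, -0.001], [0.776, -0.63, 0.0], [-0.001, -0.001, -1.0]]
ft_force: [1.0, 0.2, -0.0]
opening: 0.302
finger_force: 39.8
```

```bash
python3 - <<'E'
from h import *
g=snap("side","s2");t=snap("top","t2");s=r.observe();p=s["ee_pos"];print(p,s["tcp_rot"][:,1])
print(proj("side",[[p[0],p[1],p[2]-.1015],[.574,-.1253,.082]]))
a=cv2.resize(g[185:265,350:450,::-1],(750,600),interpolation=cv2.INTER_CUBIC)
cv2.imwrite("pics/c3.png",a)
E
```

```text
[ 0.57496993 -0.125699    0.19436768] [ 0.77657318 -0.63002466  0.00173876]
[[402.25936611 237.27601727]
 [401.21973624 241.51107639]]
```

View pics/c3.png

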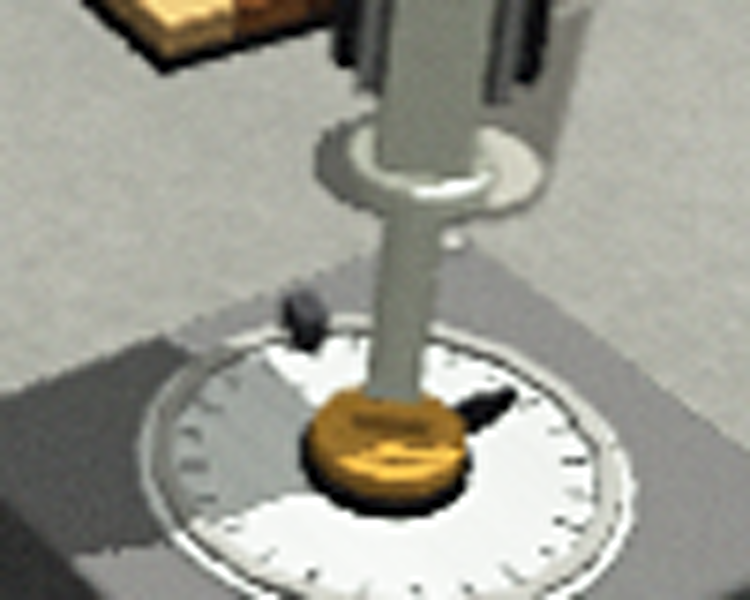

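The tip is at crop (397,392), broadside over the slot at (388,423), and both match their projections within 1 px. Lowering gently.

>>> arm_command:
  delta_pos:
    - [0, 0, -0.3]
    - [0, 0, -0.2]
    - [0, 0, -0.1]
    - [0, 0, -0.1]
    - [0, 0, 0]
  turn:
    - [0, 0, 0]
    - [0, 0, 0]
    - [0, 0, 0]
    - [0, 0, 0]
    - [0, 0, 0]

```text
t: 7.05
ee_pos: [0.5742, -0.1256, 0.179]
tcp_rot: [[0.63, 0.776, -0.0], [0.776, -0.63, 0.0], [-0.0, -0.0, -1.0]]
ft_force: [-0.6, -1.1, -1.3]
opening: 0.3
finger_force: 39.8
```

>>> arm_command:
  delta_pos:
    - [0, 0, -0.05]
    - [0, 0, -0.05]
    - [0, 0, -0.05]
    - [0, 0, 0]
  turn:
    - [0, 0, 0]
    - [0, 0, 0]
    - [0, 0, 0]
    - [0, 0, 0]

```text
t: 7.45
ee_pos: [0.5743, -0.1256, 0.1762]
tcp_rot: [[0.63, 0.776, -0.0], [0.776, -0.63, -0.0], [-0.0, -0.0, -1.0]]
ft_force: [0.7, 0.2, -0.5]
opening: 0.301
finger_force: 39.8
```

No contact force with the tip about 7 mm in, so it is in the slot. Turning anticlockwise.

>>> arm_command:
  delta_pos:
    - [0, 0, 0]
    - [0, 0, 0]
    - [0, 0, 0]
    - [0, 0, 0]
    - [0, 0, 0]
    - [0, 0, 0]
    - [0, 0, 0]
    - [0, 0, 0]
  turn:
    - [0, 0, 0.5]
    - [0, 0, 0.5]
    - [0, 0, 0.5]
    - [0, 0, 0.5]
    - [0, 0, 0.5]
    - [0, 0, 0.5]
    - [0, 0, 0.5]
    - [0, 0, 0.5]

```text
t: 8.25
ee_pos: [0.5744, -0.1258, 0.1764]
tcp_rot: [[0.353, 0.936, 0.0], [0.936, -0.353, -0.0], [-0.0, 0.0, -1.0]]
ft_force: [1.2, 0.1, -0.8]
opening: 0.297
finger_force: 39.8
```

>>> arm_command:
  delta_pos:
    - [0, 0, 0]
    - [0, 0, 0]
    - [0, 0, 0]
    - [0, 0, 0]
    - [0, 0, 0]
    - [0, 0, 0]
    - [0, 0, 0]
    - [0, 0, 0]
  turn:
    - [0, 0, 0.5]
    - [0, 0, 0.5]
    - [0, 0, 0.5]
    - [0, 0, 0.5]
    - [0, 0, 0.5]
    - [0, 0, 0.5]
    - [0, 0, 0.5]
    - [0, 0, 0.5]

```text
t: 9.05
ee_pos: [0.5746, -0.1259, 0.1764]
tcp_rot: [[0.04, 0.999, 0.001], [0.999, -0.04, -0.0], [-0.0, 0.001, -1.0]]
ft_force: [0.7, 0.2, -1.0]
opening: 0.299
finger_force: 39.7
```

>>> arm_command:
  delta_pos:
    - [0, 0, 0]
    - [0, 0, 0]
    - [0, 0, 0]
    - [0, 0, 0]
    - [0, 0, 0]
    - [0, 0, 0]
    - [0, 0, 0]
    - [0, 0, 0]
  turn:
    - [0, 0, 0.5]
    - [0, 0, 0.5]
    - [0, 0, 0.5]
    - [0, 0, 0.5]
    - [0, 0, 0.5]
    - [0, 0, 0.5]
    - [0, 0, 0.5]
    - [0, 0, 0.5]

```text
t: 9.85
ee_pos: [0.5747, -0.1259, 0.1764]
tcp_rot: [[-0.276, 0.961, 0.001], [0.961, 0.276, -0.0], [-0.001, 0.001, -1.0]]
ft_force: [0.3, -0.3, -1.4]
opening: 0.299
finger_force: 39.7
```

```bash
python3 - <<'E'
from h import *
g=snap("side","s3");t=snap("top","t3");s=r.observe();print(s["ee_pos"],s["moment"],s["ft_force"],s["joint_pos"])
a=cv2.resize(g[205:275,350:450,::-1],(600,420),interpolation=cv2.INTER_CUBIC)
b=cv2.resize(t[135:205,384:444,::-1],(200,233),interpolation=cv2.INTER_CUBIC);b=np.vstack([b,np.zeros((187,200,3),np.uint8)])
cv2.imwrite("pics/c4.png",np.hstack([a,b]))
E
```

```text
[ 0.57472204 -0.12590552  0.17641079] [-0.19197429 -0.18690049 -0.11669181] [ 0.78403332 -0.48486264 -2.35017849] [-1.34701925e+01  2.16887590e+01  9.27545606e+01 -1.31697001e-02
  6.54963601e+01 -2.93872510e+01]
```

View pics/c4.png

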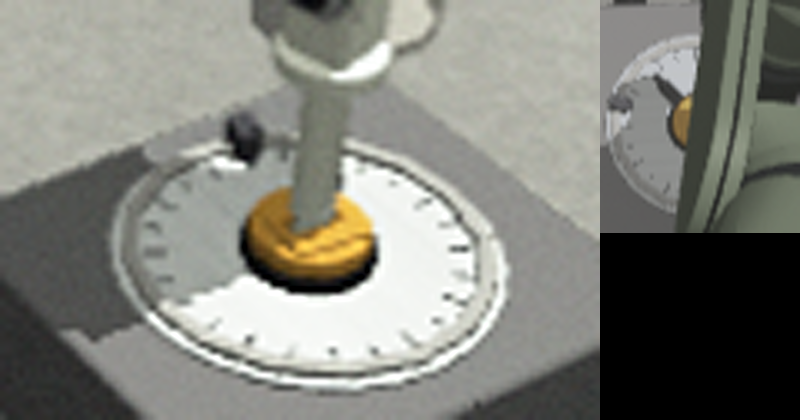

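c4: the needle turns with the tool. In the top inset its tip is at (655,75) and the tab is at (620,103). Measuring the angle still to go.

```bash
cat >> h.py <<'E'
C=np.array([.574,-.1253])
def polar(name,thr,a0,a1,r0=.029,r1=.048,z=.071):
    g=cv2.imread(f"pics/{name}.png",0).astype(float);cam="top" if name[0]=="t" else "side"
    ys,xs=np.mgrid[0:400,0:640];P=onz(cam,np.c_[xs.ravel(),ys.ravel()],z)[:,:2]-C
    R=np.hypot(*P.T);A=np.degrees(np.arctan2(P[:,1],P[:,0]));m=(R>r0)&(R<r1)&(A>a0)&(A<a1)
    w=np.clip(thr-g.ravel()[m],0,None);a=A[m];q=R[m]
    for lo in np.arange(r0,r1,.004):
        k=(q>=lo)&(q<lo+.004)
        if w[k].sum()>0: print(name,lo.round(3),"ang",(w[k]*a[k]).sum()/w[k].sum(),"w",w[k].sum().round())
    print(name,"mean",(w*a).sum()/w.sum())
E
python3 - <<'E'
from h import *
polar("t0",130,-20,25);polar("s0",110,-20,25);polar("t3",85,25,70)
polar("t0",120,60,95,.047,.066,.078);polar("s0",100,55,95,.047,.055,.071)
g=cv2.imread("pics/t3.png",0);print(g[150:174,386:406])
E
```

```text
t0 0.029 ang 4.825189531577613 w 373.0
t0 0.033 ang 6.98153259586222 w 369.0
t0 0.037 ang 4.935619541296618 w 496.0
t0 0.041 ang 5.226715384100778 w 155.0
t0 0.045 ang 4.819269327216036 w 176.0
t0 mean 5.4062337805993455
s0 0.029 ang 1.0331959010259109 w 362.0
s0 0.033 ang 5.202346064467556 w 592.0
s0 0.037 ang 5.969964789404446 w 537.0
s0 0.041 ang 4.459386554280463 w 392.0
s0 0.045 ang 5.105038787778413 w 194.0
s0 mean 4.524859861508577
t3 0.029 ang 40.65038783400523 w 115.0
t3 0.033 ang 40.80030191175629 w 115.0
t3 0.037 ang 41.256201204116536 w 143.0
t3 0.041 ang 40.94676698529465 w 59.0
t3 0.045 ang 40.15955683532939 w 39.0
t3 mean 40.86740565108593
t0 0.051 ang 75.15519164320632 w 104.0
t0 0.055 ang 76.73812107921432 w 254.0
t0 0.059 ang 74.74219828210754 w 194.0
t0 0.063 ang 76.94563058578339 w 202.0
t0 mean 76.06183889929842
s0 0.047 ang 73.51101326268275 w 1.0
s0 0.051 ang 75.61795728070449 w 350.0
s0 mean 75.61195459119445
[[139 140 139 139 139 139 139 139 139 139 151 159 191 190 184 178 178 172
  159 173]
 [139 140 139 140 140 139 140 140 132 163 175 188 184 178 178 172 17
[... 1187 characters left out ...]
 141 141
  113  70]
 [114  77  87  97  98  95  94  86 138 140 141 141 141 140 141 140 140 140
  140  99]
 [112  74  72  87  86  83  91  93 136 139 139 139 139 139 140 139 140 140
  166 100]
 [157 122 134 136  92  74 148 129 140 140 140 140 140 140 140 140 141 141
  183  62]
 [191 162 178 181 162 154 192 147 141 141 141 141 141 141 141 141 141 141
  137  55]
 [191 169 180 185 194 195 179 144 140 140 140 140 140 139 140 139 139 139
   67  54]
 [190 162 181 186 194 195 146 140 139 139 140 140 140 139 139 139 140 140
   64  57]
 [190 158 179 183 178 177 131 131 139 140 141 140 140 141 140 141 141 141
   61  56]
 [190 158 178 181 143 137 118 127 140 141 141 141 141 141 141 141 141 141
   70  54]]
```

>>> arm_command:
  delta_pos:
    - [0, 0, 0]
    - [0, 0, 0]
    - [0, 0, 0]
    - [0, 0, 0]
    - [0, 0, 0]
    - [0, 0, 0]
    - [0, 0, 0]
    - [0, 0, 0]
  turn:
    - [0, 0, 0.6]
    - [0, 0, 0.6]
    - [0, 0, 0.6]
    - [0, 0, 0.6]
    - [0, 0, 0.6]
    - [0, 0, 0.6]
    - [0, 0, 0.6]
    - [0, 0, 0.6]

```text
t: 10.75
ee_pos: [0.575, -0.1259, 0.1764]
tcp_rot: [[-0.615, 0.788, 0.002], [0.788, 0.615, -0.0], [-0.001, 0.001, -1.0]]
ft_force: [1.3, -0.6, -3.3]
opening: 0.298
finger_force: 39.7
```

>>> arm_command:
  delta_pos:
    - [0, 0, 0]
    - [0, 0, 0]
    - [0, 0, 0]
    - [0, 0, 0]
    - [0, 0, 0]
    - [0, 0, 0]
  turn:
    - [0, 0, 0.6]
    - [0, 0, 0.6]
    - [0, 0, 0.6]
    - [0, 0, 0.6]
    - [0, 0, 0]
    - [0, 0, 0]

```text
t: 11.35
ee_pos: [0.5749, -0.1258, 0.1764]
tcp_rot: [[-0.753, 0.658, 0.001], [0.658, 0.753, -0.0], [-0.001, 0.001, -1.0]]
ft_force: [2.8, -0.6, -2.3]
opening: 0.3
finger_force: 39.6
```

```bash
python3 - <<'E'
from h import *
snap("side","s4");snap("top","t4");s=r.observe();print(s["ee_pos"],s["tcp_rot"][:,1],s["ft_force"])
polar("t4",85,50,105);polar("s4",60,50,105)
g=cv2.imread("pics/s4.png",0);print(g[222:242,382:402])
g=cv2.imread("pics/t4.png",0);print(g[158:178,384:410])
E
```

```text
[ 0.57492826 -0.12578312  0.17645888] [0.65761183 0.75335653 0.0007819 ] [ 2.8943338 -2.0337598 -3.0378188]
t4 0.029 ang 71.66272329974217 w 75.0
t4 0.033 ang 72.90139409311215 w 117.0
t4 0.037 ang 72.39900818200088 w 79.0
t4 0.041 ang 72.44987300171361 w 46.0
t4 0.045 ang 73.0502471052901 w 29.0
t4 mean 72.47063678290489
s4 0.029 ang 69.72645718586236 w 8.0
s4 0.033 ang 73.80540793894454 w 237.0
s4 0.037 ang 73.97575540314702 w 210.0
s4 0.041 ang 72.99530396745418 w 76.0
s4 0.045 ang 73.6244017601861 w 103.0
s4 mean 73.6838461459043
[[174 172 175 174 176 177 167 142 152 150 142 145 145 143 143 142 145 136
  121 106]
 [179 182 175 176 170 149 144 121 107 113 134 149 140 142 148 143 147 133
  108 105]
 [180 173 144 158 158 124  67  65  53  63 107 144 143 141 140 144 146 133
  106 112]
 [147 129 144 149 142 100  23  45  38  48  68 124 146 145 140 144 143 134
  110 107]
 [ 89  82  96  96  92  62  25  39  45  48  41  85 144 153 156 148 141 129
   97 113]
 [ 76  75  72  73  71  46  17  30  42  40  34  91 184 206 204 206 204 177
   99 110]
 [ 76  72  81  97 106 103  49  20  30  27  20  88 
[... 2621 characters left out ...]
43 126 124
  106 102  57  55 110 111 106 109]
 [ 93  85 136 113 116 120 124 124 125 131 140 140 141 140 141 141 140 140
  141 141  64  57 111 112  96 109]
 [ 93  86 137 122 118 118 117 116 116 127 140 142 141 141 141 141 142 141
  141 141  75  54 100 113  96 108]
 [ 93  89 137 127 118 117 137 141 141 141 141 141 142 142 142 142 142 142
  141 142  95  49  84 115 108 106]
 [116  96 135 124 118 117 132 141 141 141 142 142 142 142 142 142 142 142
  141 141 116  51  56 109 115 108]
 [140 100 126 132 119 118 128 140 140 141 141 141 140 141 141 141 141 140
  140 140 140  70  53  86 112 114]
 [142 100 116 137 116 117 126 138 139 140 140 140 140 140 140 140 140 140
  140 140 140 116  58  52  85 108]]
```

The needle is at about 73° and the tab tip at about 75.3°. Turning 2.3° more, then backing off by half the slack so the blade comes out freely.

>>> arm_command:
  delta_pos:
    - [0, 0, 0]
    - [0, 0, 0]
    - [0, 0, 0]
    - [0, 0, 0]
    - [0, 0, 0]
  turn:
    - [0, 0, 0.25]
    - [0, 0, 0.25]
    - [0, 0, 0]
    - [0, 0, 0]
    - [0, 0, 0]

```text
t: 11.95
ee_pos: [0.5748, -0.1257, 0.1764]
tcp_rot: [[-0.78, 0.626, 0.001], [0.626, 0.78, -0.0], [-0.001, 0.001, -1.0]]
ft_force: [3.8, -1.0, -2.9]
opening: 0.301
finger_force: 39.5
```

```bash
python3 - <<'E'
from h import *
snap("side","s5");snap("top","t5");s=r.observe();print(s["ee_pos"],s["tcp_rot"][:,1],s["ft_force"])
polar("t5",85,50,105);polar("s5",60,50,105)
E
```

```text
[ 0.57477303 -0.12573607  0.1764635 ] [6.26205013e-01 7.79658208e-01 5.99921748e-04] [ 3.94485065 -0.80084068 -2.43277811]
t5 0.029 ang 73.03198500925289 w 88.0
t5 0.033 ang 75.1252557135728 w 108.0
t5 0.037 ang 74.97600434309805 w 75.0
t5 0.041 ang 74.94364076465956 w 42.0
t5 0.045 ang 76.04588615882591 w 29.0
t5 mean 74.60966735185416
s5 0.029 ang 73.67599101058912 w 17.0
s5 0.033 ang 75.74568892796019 w 227.0
s5 0.037 ang 75.05019069934367 w 180.0
s5 0.041 ang 76.85692792109602 w 141.0
s5 0.045 ang 74.99648705974974 w 60.0
s5 mean 75.66786179226938
```

>>> arm_command:
  delta_pos:
    - [0, 0, 0]
    - [0, 0, 0]
    - [0, 0, 0]
    - [0, 0, 0.2]
    - [0, 0, 0.4]
    - [0, 0, 1]
    - [0, 0, 1]
    - [0, 0, 1]
  turn:
    - [0, 0, -1]
    - [0, 0, -1]
    - [0, 0, -0.5]
    - [0, 0, 0]
    - [0, 0, 0]
    - [0, 0, 0]
    - [0, 0, 0]
    - [0, 0, 0]

```text
t: 12.85
ee_pos: [0.5732, -0.1251, 0.2495]
tcp_rot: [[-0.64, 0.768, -0.002], [0.768, 0.64, 0.001], [0.003, -0.001, -1.0]]
ft_force: [0.3, -0.1, -0.2]
opening: 0.304
finger_force: 39.8
```

>>> arm_command:
  delta_pos:
    - [-0.35, 1, 0.3]
    - [-0.35, 1, 0]
    - [-0.35, 1, 0]
    - [-0.35, 1, 0]
    - [-0.35, 1, 0]
    - [-0.35, 1, 0]
    - [-0.35, 1, 0]
    - [-0.35, 1, 0]
  turn:
    - [0, 0, 0]
    - [0, 0, 0]
    - [0, 0, 0]
    - [0, 0, 0]
    - [0, 0, 0]
    - [0, 0, 0]
    - [0, 0, 0]
    - [0, 0, 0]

```text
t: 13.65
ee_pos: [0.5168, 0.0354, 0.2549]
tcp_rot: [[-0.64, 0.768, -0.002], [0.768, 0.64, 0.001], [0.002, -0.001, -1.0]]
ft_force: [0.2, 0.8, 0.4]
opening: 0.3
finger_force: 39.8
```

```bash
python3 - <<'E'
from h import *
g=snap("side","s6");t=snap("top","t6");s=r.observe();print(s["ee_pos"],s["ft_force"])
polar("t6",110,50,105);polar("s6",90,50,105)
a=cv2.resize(g[215:265,370:430,::-1],(480,400),interpolation=cv2.INTER_CUBIC)
b=cv2.resize(t[152:192,382:422,::-1],(320,320),interpolation=cv2.INTER_CUBIC);b=np.vstack([b,np.zeros((80,320,3),np.uint8)])
cv2.imwrite("pics/c6.png",np.hstack([a,b]))
E
```

```text
[0.51648992 0.03635436 0.25493904] [ 0.27207202 -0.25739061 -1.37686556]
t6 0.029 ang 61.23420563824811 w 248.0
t6 0.033 ang 53.29858391089433 w 74.0
t6 0.037 ang 85.8108481195862 w 99.0
t6 0.041 ang 89.11767421623698 w 636.0
t6 0.045 ang 86.28935108385899 w 844.0
t6 mean 82.65781445967093
s6 0.029 ang 78.34091209413428 w 53.0
s6 0.033 ang 74.86081636483931 w 422.0
s6 0.037 ang 75.18317709843733 w 353.0
s6 0.041 ang 76.56531346330493 w 243.0
s6 0.045 ang 74.99648705974974 w 88.0
s6 mean 75.48581224809382
```

View pics/c6.png

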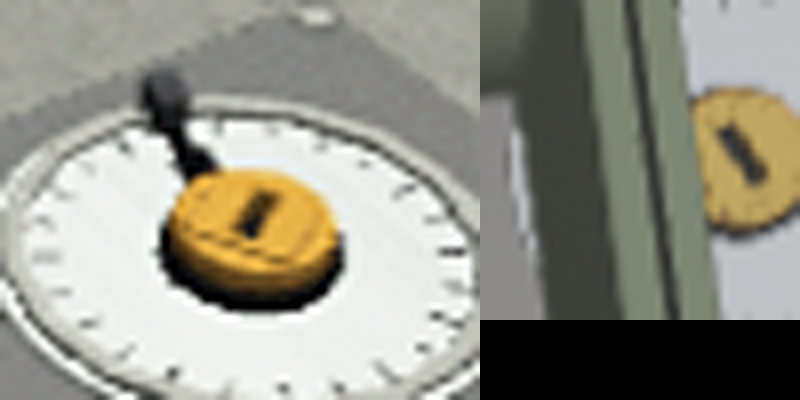

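c6: in the side view the needle runs straight into the tab's tip at (165,125). The top view is blocked by the arm. Moving on over the stand, and checking the top view from there before letting go.

>>> arm_command:
  delta_pos:
    - [-0.275, 1, 0]
    - [-0.275, 1, 0]
    - [-0.275, 1, 0]
    - [-0.275, 1, 0]
    - [-0.275, 1, 0]
    - [-0.275, 1, 0]
    - [-0.275, 1, 0]
    - [-0.275, 0.95, 0]
  turn:
    - [0, 0, 0]
    - [0, 0, 0]
    - [0, 0, 0]
    - [0, 0, 0]
    - [0, 0, 0]
    - [0, 0, 0]
    - [0, 0, 0]
    - [0, 0, 0]

```text
t: 14.55
ee_pos: [0.4738, 0.1935, 0.2547]
tcp_rot: [[-0.64, 0.768, -0.001], [0.768, 0.64, -0.001], [0.0, -0.001, -1.0]]
ft_force: [0.8, -0.5, -0.8]
opening: 0.301
finger_force: 39.8
```

>>> arm_command:
  delta_pos:
    - [0, 0, -1]
    - [0, 0, -1]
    - [0, 0, 0]
    - [0, 0, 0]
  turn:
    - [0, 0, 0]
    - [0, 0, 0]
    - [0, 0, 0]
    - [0, 0, 0]

```text
t: 14.95
ee_pos: [0.4744, 0.1929, 0.2148]
tcp_rot: [[-0.64, 0.769, -0.001], [0.769, 0.64, -0.0], [0.0, -0.001, -1.0]]
ft_force: [-0.7, 0.0, 0.0]
opening: 0.304
finger_force: 39.8
```

```bash
python3 - <<'E'
from h import *
g=snap("side","s7");t=snap("top","t7");s=r.observe();print(s["ee_pos"],s["tcp_rot"],s["ft_force"])
polar("t7",130,55,100);polar("t7",120,60,95,.049,.066,.078)
gg=cv2.imread("pics/t7.png",0);print(gg[158:178,384:410])
p=s["ee_pos"];q=proj("side",[[p[0],p[1],p[2]-.1015],[.4722,.1961,.085]]);print(q)
x,y=q[0].round().astype(int)
a=cv2.resize(g[y-45:y+30,x-35:x+35,::-1],(392,420),interpolation=cv2.INTER_CUBIC)
b=cv2.resize(t[145:205,382:442,::-1],(400,420),interpolation=cv2.INTER_CUBIC)
cv2.imwrite("pics/c7.png",np.hstack([a,b]))
E
```

```text
[0.47507508 0.19322502 0.21560227] [[-6.39523721e-01  7.68769420e-01  1.72900678e-03]
 [ 7.68771143e-01  6.39523624e-01  6.80908577e-04]
 [-5.82278992e-04  1.76466771e-03 -9.99998273e-01]] [-1.14309461 -0.29794405 -1.00982337]
t7 0.029 ang 72.96516863143961 w 247.0
t7 0.033 ang 75.72059706746163 w 353.0
t7 0.037 ang 75.1020270716587 w 339.0
t7 0.041 ang 74.54831747757136 w 137.0
t7 0.045 ang 74.84763053741159 w 100.0
t7 mean 74.75275267197303
t7 0.049 ang 74.1817812806433 w 39.0
t7 0.053 ang 76.72405465044845 w 182.0
t7 0.057 ang 75.56175144007413 w 158.0
t7 0.061 ang 76.27635615606552 w 214.0
t7 0.065 ang 76.88845522754879 w 71.0
t7 mean 76.17145283495844
[[136 136 136 136 136 141 185 179 174 167 164 188 189 161 188 189 189 189
  189 189 189 189 189 189 189 189]
 [136 137 136 136 139 166 181 174 174 167 174 188 189 189 189 189 189 189
  189 189 189 189 189 189 189 189]
 [136 136 136 136 152 177 176 174 167 186 189 189 189 189 189 189 189 189
  189 189 189 189 189 189 189 190]
 [137 136 137 139 174 168 173 177 171 173 180 188 189 189 189 189 189 189
  189 189 189 189 189 190 189 189]
[... 1104 characters left out ...]
 154 173 177 173 172 172 179 188 189 189 189 189 189 189 189
  172 155  74  65 148 161 134 162]
 [137 121 185 154 173 176 164 161 162 174 188 189 189 189 189 189 189 189
  189 190  87  69 137 162 135 152]
 [137 129 185 153 173 176 187 189 189 189 189 189 189 189 189 189 189 189
  190 190  90  68 101 161 158 144]
 [137 136 179 153 173 175 184 189 189 189 189 189 189 189 189 189 189 190
  190 189 119  68  63 148 162 159]
 [137 138 161 175 175 176 182 188 189 189 189 189 189 189 189 190 189 189
  189 189 165  79  66 107 151 162]
 [138 138 141 186 169 174 181 188 189 189 189 189 189 189 189 190 189 189
  189 189 189 118  71  60 104 150]]
[[288.68158175 172.06053877]
 [287.62987228 182.0847898 ]]
```

View pics/c7.png

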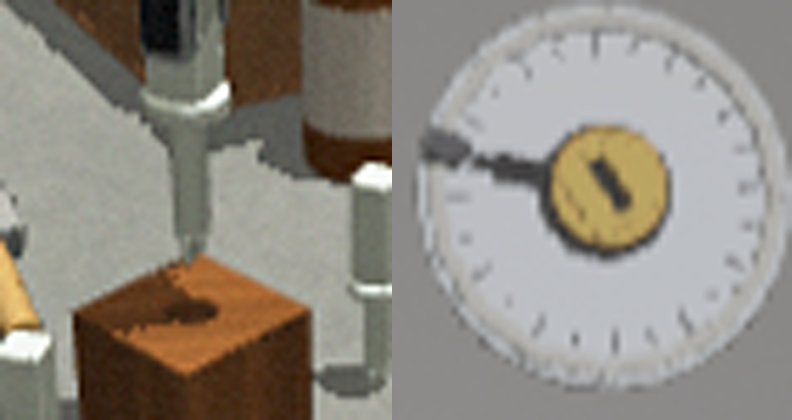

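c7: the needle at (490,160) points at the tab tip (465,152), both at about 75°, so it is aligned. The tool tip at (190,258) is over the hole at (190,310). Small correction, then insertion.

>>> arm_command:
  delta_pos:
    - [-0.06, 0.12, 0]
    - [0, 0, -0.5]
    - [0, 0, -0.5]
    - [0, 0, -0.5]
    - [0, 0, -0.5]
    - [0, 0, 0]
  turn:
    - [0, 0, 0]
    - [0, 0, 0]
    - [0, 0, 0]
    - [0, 0, 0]
    - [0, 0, 0]
    - [0, 0, 0]

```text
t: 15.65
ee_pos: [0.472, 0.1953, 0.1723]
tcp_rot: [[-0.64, 0.769, -0.004], [0.769, 0.64, -0.001], [0.001, -0.004, -1.0]]
ft_force: [0.1, -0.1, -1.6]
opening: 0.299
finger_force: 39.8
```

>>> arm_command:
  delta_pos:
    - [0, 0, -0.5]
    - [0, 0, -0.5]
    - [0, 0, 0]
  turn:
    - [0, 0, 0]
    - [0, 0, 0]
    - [0, 0, 0]

```text
t: 15.95
ee_pos: [0.4722, 0.1953, 0.1527]
tcp_rot: [[-0.64, 0.769, -0.003], [0.769, 0.64, -0.001], [0.001, -0.003, -1.0]]
ft_force: [0.4, 0.7, -1.0]
opening: 0.3
finger_force: 39.8
```

>>> arm_command:
  delta_pos:
    - [0, 0, -0.5]
    - [0, 0, -0.5]
    - [0, 0, -0.4]
    - [0, 0, -0.2]
    - [0, 0, -0.15]
    - [0, 0, 0]
  turn:
    - [0, 0, 0]
    - [0, 0, 0]
    - [0, 0, 0]
    - [0, 0, 0]
    - [0, 0, 0]
    - [0, 0, 0]

```text
t: 16.55
ee_pos: [0.4731, 0.1957, 0.119]
tcp_rot: [[-0.64, 0.769, -0.0], [0.769, 0.64, -0.0], [0.0, -0.0, -1.0]]
ft_force: [-0.1, 0.2, -1.8]
opening: 0.299
finger_force: 39.8
```

>>> arm_command:
  delta_pos:
    - [0, 0, -0.07]
    - [0, 0, -0.07]
    - [0, 0, 0]
  turn:
    - [0, 0, 0]
    - [0, 0, 0]
    - [0, 0, 0]

```text
t: 16.85
ee_pos: [0.4732, 0.1958, 0.1166]
tcp_rot: [[-0.64, 0.769, 0.0], [0.769, 0.64, 0.0], [-0.0, 0.0, -1.0]]
ft_force: [0.4, 0.1, -1.0]
opening: 0.301
finger_force: 39.8
```

>>> arm_command:
  delta_pos:
    - [0, 0, -0.05]
    - [0, 0, -0.03]
    - [0, 0, 0]
    - [0, 0, 0]
  turn:
    - [0, 0, 0]
    - [0, 0, 0]
    - [0, 0, 0]
    - [0, 0, 0]

```text
t: 17.25
ee_pos: [0.4732, 0.1958, 0.115]
tcp_rot: [[-0.64, 0.769, 0.0], [0.769, 0.64, 0.0], [0.0, 0.0, -1.0]]
ft_force: [0.2, 0.3, -1.5]
opening: 0.299
finger_force: 39.8
```

>>> arm_command:
  delta_pos:
    - [0, 0, -0.03]
    - [0, 0, 0]
    - [0, 0, 0]
  turn:
    - [0, 0, 0]
    - [0, 0, 0]
    - [0, 0, 0]

```text
t: 17.55
ee_pos: [0.4733, 0.1958, 0.1145]
tcp_rot: [[-0.64, 0.769, 0.0], [0.769, 0.64, 0.0], [-0.0, 0.0, -1.0]]
ft_force: [0.3, 0.8, 1.5]
opening: 0.3
finger_force: 39.9
```

>>> arm_command:
  delta_pos:
    - [0, 0, 0]
    - [0, 0, 0]
    - [0, 0, 0]
    - [0, 0, 0]
    - [0, 0, 0]
    - [0, 0, 0]
  turn:
    - [0, 0, 0]
    - [0, 0, 0]
    - [0, 0, 0]
    - [0, 0, 0]
    - [0, 0, 0]
    - [0, 0, 0]
  claw: 0.15

```text
t: 18.15
ee_pos: [0.4732, 0.1957, 0.1143]
tcp_rot: [[-0.64, 0.769, 0.0], [0.769, 0.64, 0.0], [0.0, 0.0, -1.0]]
ft_force: [-0.4, -0.3, 0.6]
opening: 0.573
finger_force: 0.0
```

>>> arm_command:
  delta_pos:
    - [0, 0, 0.5]
    - [0, 0, 1]
    - [0, 0, 1]
    - [0, 0, 1]
    - [0, 0, 1]
    - [0, 0, 1]
    - [0, 0, 1]
    - [0, 0, 0.5]
  turn:
    - [0, 0, 0]
    - [0, 0, 0]
    - [0, 0, 0]
    - [0, 0, 0]
    - [0, 0, 0]
    - [0, 0, 0]
    - [0, 0, 0]
    - [0, 0, 0]

```text
t: 18.95
ee_pos: [0.4739, 0.196, 0.2569]
tcp_rot: [[-0.64, 0.769, 0.004], [0.769, 0.64, 0.001], [-0.001, 0.004, -1.0]]
ft_force: [-0.4, -0.6, -0.3]
opening: 0.575
finger_force: 0.0
```

```bash
python3 - <<'E'
from h import *
g=snap("side","s8");t=snap("top","t8");s=r.observe();print(s["t"],s["ee_pos"],s["ft_force"])
polar("t8",130,55,100)
print(proj("side",[[.4725,.196,.165]]))
a=cv2.resize(g[145:215,260:320,::-1],(360,420),interpolation=cv2.INTER_CUBIC)
b=cv2.resize(t[145:205,382:442,::-1],(420,420),interpolation=cv2.INTER_CUBIC)
cv2.imwrite("pics/c8.png",np.hstack([a,b]))
E
```

```text
19.05 [0.47387574 0.19602698 0.25610546] [-0.2395652   0.4698111  -0.21663661]
t8 0.029 ang 72.96522530659742 w 246.0
t8 0.033 ang 75.72845431915411 w 350.0
t8 0.037 ang 75.0820371116994 w 340.0
t8 0.041 ang 74.54260081185807 w 136.0
t8 0.045 ang 74.85374408650043 w 98.0
t8 mean 74.74851084273028
[[286.28423811 153.17484729]]
```

View pics/c8.png

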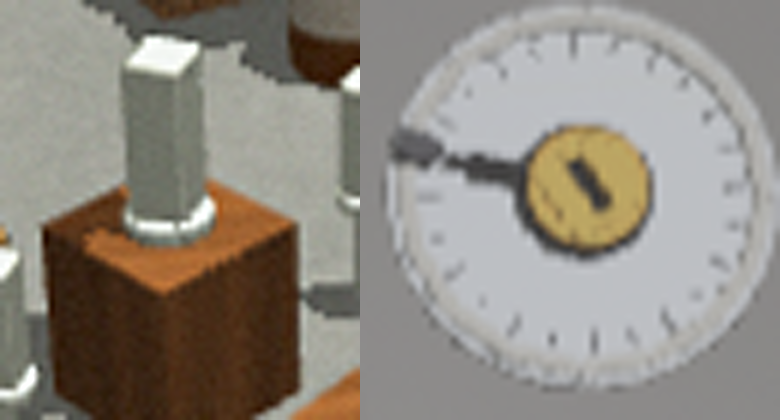

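c8: the tool stands upright with its flange on the block at (170,225), the same as at the start. The needle at (445,158) still points at the tab tip (437,150). Handing in.

```bash
python3 -c "
from workcell import r;print(r.finish_job())"
```

```text
the job is handed in; nothing more can be done
None
```

I turned the screw until the needle lined up with the index tab (both at about 75° from above, to within 1–2° by the cameras), stood the tool back fully home in its stand, and handed the job in at about 19 s; no verdict came back.

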